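# Clear the tamping block and spring the touch-latch hatch

### The job

Without lifting it, push the clear acrylic tamping block off the white hatch of the accessory case until its base stands fully on the blue mat beside the hatch. Then press down on the orange dot of the hatch until its touch latch lets go, and let the hatch spring ajar. Leave the hatch ajar as the spring sets it, and leave everything else on the bench where it stands.

Things in the scene. Friction and masses are not known exactly. Their poses are not given: they have to be found in the camera images.
- case: Low case fixed on the bench, blue walls, grey top, 220 (x) x 460 (y) x 90 mm high. Origin: centre of its underside; z up, x away from the robot. The white hatch, 170 (x) x 156 (y) mm, is in the middle of its top, hinged at its far (+x) edge; fixed flat decks from 81 to 230 mm along +y and -y. Deck height 90 mm, closed hatch top 91.5 mm (a 1.5 mm step down on to the deck).
- hatch (a joint): Hatch angle (rad) about its hinge (along the case's y, 85 mm to the +x side of the case's centre, 86.5 mm up). 0 shut, negative pressed in, positive ajar. Pressed at the dot (about 6 to 7 N) it lets go about 5 mm down (-0.035); stop 9 mm down (-0.06). Once the finger withdraws, the spring lifts it within 1 s to rest at about 0.3 (dot 45 mm higher). It does not latch again.
- hatch_pad (a point): Centre of the flush orange dot, 30 mm across, on top of the hatch: 60 mm from the case's centre towards -x (25 mm in from the hatch's near edge). Moves with the hatch.
- tamper: Loose clear acrylic tamping block that starts standing on the closed hatch: a square plate 60 x 60 x 22 mm with a steel neck and a black round knob, 24 mm across, on top, 50 mm high in all; 0.11 to 0.22 kg. Origin: centre of its underside; x and y along its sides, z up.
- mat: Thin blue square mat, 100 x 100 mm and under 1 mm thick (nothing to catch on), on the deck on one side of the hatch (either side). Origin: its centre, at deck height; its sides are parallel to the case's. Its centre is 160 mm from the case's centre along the case's +y or -y.
- boat: Loose stainless steel weighing boat, an open dish about 74 x 52 x 19 mm, standing on the deck on the other side of the hatch. Origin: centre of its underside. Leave alone.
- cylinder: Loose tall glass graduated cylinder, 230 mm high, foot 72 mm across, standing on the bench to the left (+y). Origin: centre of its underside. Leave alone.
- tray: Loose ribbed green plastic capsule loading tray, 160 x 120 x 22 mm, on the bench to the left. Origin: centre of its underside. Leave alone.
- jar_b: Loose amber bottle, 54 mm across and 120 mm high, on the bench to the left of the case. Origin: centre of its underside. Leave alone.
- mortar: Loose white ceramic mortar, 100 mm across and 70 mm high, on the bench to the right of the case. Origin: centre of its underside. Leave alone.
Things that resemble listed ones, but are neither listed nor needed, are in the scene too. Of the things that look like the tamper, the largest one is meant.

How it is judged:
By the outcome, as a careful person would: the job done as asked, in the order asked, and still so for the second after the job is handed in, with the robot touching nothing.
It also fails if it takes over 48 s, if anything falls off the work surface, if the arm or the gripper's body presses on something with over 40 N, if the wrist force passes 120 N, or if a joint passes its speed limit or range.

### The arm

A 6-joint arm with a two-finger parallel gripper is mounted at the origin on the work surface. World frame = base frame: x ahead of the robot, y to its left, z up, the work surface at z = 0. Lengths are in m, angles in rad, forces in N, time in s.
With the tool pointing down it reaches from about 0.25 to 0.775 m from the base axis. Payload 4 kg.
Tool frame: the origin (TCP) lies between the finger pads; the fingertips stand 14 mm ahead of it and the grasp point (between the pads) lies 5 mm behind it; z points along the fingers, y is the line along which they close (so a half turn about z gives the same grasp; the last joint's range is limited). The gripper opens to 94 mm and grips with 3 to 60 N. Pads are 16 mm wide; open, the fingers measure 119 mm over their backs; the gripper's body (75 mm by 177 mm) begins 78 mm behind the grasp point.
Start: joints at [-0.103, 0.087, 1.371, -0, 1.684, -0.103], TCP at [0.55, -0, 0.22] pointing down, gripper open.
Joint ranges: [-3.1, 3.1], [-0.76, 2.03], [0.27, 2.55], [-1.08, 4.22], [0.17, 2.65], [-2.57, 2.57]. Speed limits (rad/s): [2.79, 2.79, 3.14, 3.14, 3.14, 3.14].

### API

Orientations are given as a unit quaternion [w, x, y, z].
In Python, from station import observe, grab_frame, camera_model, hand_in gives the robot as it stands. The module is installed in compiled form; this text tells all that it offers.
- The arm moves only by the shell command python3 -m jog 'ROWS'. ROWS is JSON, one flat list of numbers, 7 for each row, row after row: the shift along the tool's x, y, z in m, then the turn, a rotation vector about the tool's x, y, z in rad, then the finger opening in m, from 0 to 0.094. A call has 1 to 20 rows; each row is the pose to reach, as a shift and turn from the pose commanded when the call began, along the tool's axes at that moment; what a row does not reach only later rows make up. A row lasts 1/8 s, in which the tool goes at most 62.5 mm and 10.7 degrees, less where a joint would pass 70% of its speed; a pose out of reach is approached as far as the arm can. A call with a gripper value outside its range is refused whole. The fingers move at their own pace and stop on an object; the grip force is fixed at half the most. Time passes only in rows, so rows that repeat a pose let the fingers close. It gives the time, the measured TCP pose, the force, the opening and the grip force at its end, in the units of the state.
- observe(): the state, without advancing time (a new reading comes with each control period).
- grab_frame(name): name is "scene" or "side" or "wrist"; returns (picture, depth): 480x640x3 uint8, blue, green, red; 480x640 float32, m along the optical axis (not along the pixel's ray), 0 where there is no reading.
- camera_model(name): a dict with "fx", "fy", "cx", "cy" (pixels), "world_from_camera" (4x4, takes a point from camera to world coordinates); the wrist camera has in their place "T_tool_cam" (4x4, takes a point from camera to tool coordinates, whose origin is the TCP and whose axes are the flange's). Camera axes: x right, y down, z forward; pixel columns grow to the right and rows downward; lengths in m; the calibration is good to about 2 mm. A picture is of the moment at which its call begins: read the wrist's pose just before it. camera_model takes no time and is no camera call.
- hand_in(): hands the job in; it is judged then, once.
The state is a dict: "clock": time; "joints": joint angles; "dq": joint speeds; "effort": joint torques, N m; "tool_pos": TCP position; "ee_rot": TCP orientation; "contact_force": force on the tool from outside, world axes, zero at the start; "moment": the same for the moment, N m; "finger_gap": opening from 0.0 (shut) to 1.0 (fully open); "grasp_force": force on a finger pad.
Only numpy, scipy, OpenCV 4.12 (cv2) and the standard library are available. Lean on these libraries where they do the work, as an engineer would, in place of code of your own. Each camera call takes 0.05 s, during which the arm holds its last target. There are 200 camera calls.

## Working session

There is one attempt and no reset: what is moved stays moved. The work goes in short steps, Python scripts to look and compute and a shell command to move; the robot and the scene stay as the last step left them, time stands still between calls to the robot, and variables do not carry over. Pictures are saved under pics/ and viewed, at most 10 in all, crops included, and the job is handed in when it is done.

```bash
mkdir -p pics; python3 - <<'E'
from station import *
import cv2,numpy as np
s=observe();print(s['clock'],s['tool_pos'],s['ee_rot'],s['finger_gap'],s['contact_force'])
for n in("scene","side"):
    p,d=grab_frame(n);cv2.imwrite(f"pics/{n}.png",p);np.savez(f"{n}.npz",p=p,d=d)
    m=camera_model(n);print(n,m)
E
```

```text
0.0 [5.49502541e-01 5.95547571e-05 2.18331166e-01] [-8.24944659e-04  7.07088009e-01  7.07124739e-01 -6.85553682e-04] 0.9980473410532774 [-0.37980298  0.16957517  0.85879111]
scene {'fx': 464.8940561073039, 'fy': 464.8940561073039, 'cx': 324.6420362515234, 'cy': 239.78878564808122, 'world_from_camera': array([[ 0.01845878,  0.75014895, -0.66101121,  1.33552688],
       [ 0.99982791, -0.0150744 ,  0.01081306,  0.03247092],
       [-0.00185294, -0.66109705, -0.75029811,  0.9612252 ],
       [ 0.        ,  0.        ,  0.        ,  1.        ]])}
side {'fx': 603.9284096433039, 'fy': 603.9284096433039, 'cx': 315.80224439116245, 'cy': 231.5591358939744, 'world_from_camera': array([[ 0.68724426, -0.46653438,  0.55681325, -0.28638515],
       [-0.72638618, -0.44941246,  0.51999188, -0.75994948],
       [ 0.00764473, -0.76182288, -0.64774026,  1.06342964],
       [ 0.        ,  0.        ,  0.        ,  1.        ]])}
```

View pics/scene.png

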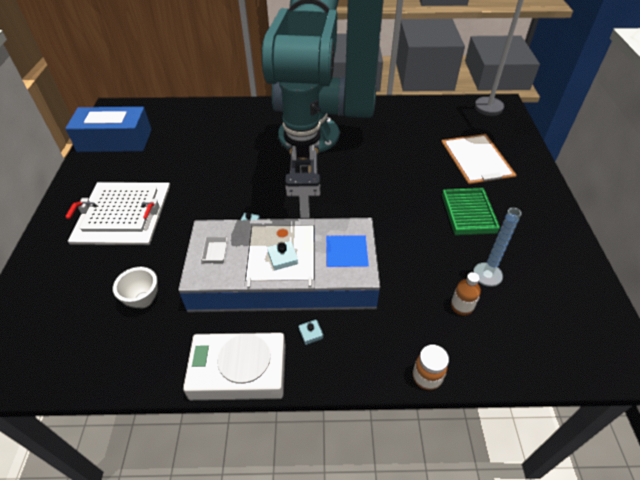

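View pics/side.png

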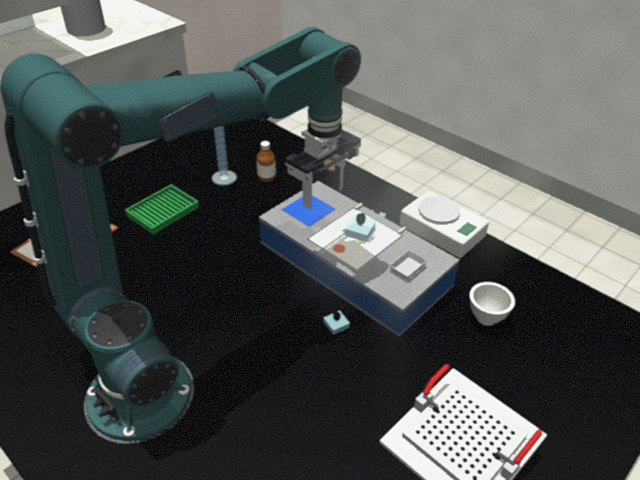

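The scene view shows the blue mat at (347,251), i.e. on the +y side. The tamper is on the hatch at (283,256), its black knob at (282,247), and the orange dot is at (282,233). The side view shows the mat at (308,209), the knob at (361,218) and the dot at (339,248). Two small look-alike blocks stand on the bench.

```bash
cat > h.py <<'E'
import numpy as np,cv2
from station import *
def ray(m,u,v,z):
    T=np.array(m['world_from_camera']);d=T[:3,:3]@np.array([(u-m['cx'])/m['fx'],(v-m['cy'])/m['fy'],1]);o=T[:3,3]
    return o+d*(z-o[2])/d[2]
E
python3 - <<'E'
from h import *
for n,c,b in(("scene",(195,205,395,320),(262,238,302,275)),("side",(255,180,465,330),(335,205,385,250))):
    z=np.load(n+".npz");p=z['p'];m=camera_model(n);hsv=cv2.cvtColor(p,cv2.COLOR_BGR2HSV)
    def comp(mask,box):
        q=np.zeros(mask.shape,np.uint8);x0,y0,x1,y1=box;q[y0:y1,x0:x1]=mask[y0:y1,x0:x1]
        k,l,s,ce=cv2.connectedComponentsWithStats(q)
        i=1+np.argmax(s[1:,4]);return (l==i).astype(np.uint8),s[i],ce[i]
    for nm,lo,hi,zz,bx in(("mat",(100,150,150),(125,255,255),.09,c),("dot",(3,120,120),(20,255,255),.0915,c),("knob",(0,0,0),(180,255,60),.13,b),("tamp",(80,25,60),(105,255,255),.1135,b)):
        try: q,s,ce=comp(cv2.inRange(hsv,lo,hi),bx)
        except Exception as e: print(nm,e);continue
        print(n,nm,s,ce.round(1),ray(m,*ce,zz).round(4))
        if nm in("mat",):
            r=cv2.findContours(q,0,2)[0][0]; r=cv2.approxPolyDP(r,4,True)[:,0];print([ray(m,*x,zz)[:2].round(3).tolist() for x in r])
    x0,y0,x1,y1=b
    cv2.imwrite(f"pics/{n}c.png",np.vstack([cv2.resize(p[y0-15:y1+15,x0-25:x1+25],None,fx=8,fy=8,interpolation=2)])[:600,:800])
E
```

```text
scene mat [ 327  236   41   31 1205] [346.3 250.8] [0.6049 0.0974 0.09  ]
[[0.555, 0.051], [0.651, 0.051], [0.65, 0.144], [0.557, 0.144]]
scene dot [277 229  11   8  70] [282.1 232.7] [ 0.5431 -0.062   0.0915]
scene knob [278 243   8  10  66] [281.6 247.4] [ 0.625  -0.0572  0.13  ]
scene tamp [268 243  30  27 446] [283.  257.5] [ 0.6421 -0.0544  0.1135]
side mat [283 196  51  30 731] [308.1 210.5] [0.598  0.0939 0.09  ]
[[0.65, 0.054], [0.65, 0.13], [0.605, 0.09], [0.603, 0.122], [0.625, 0.143], [0.557, 0.145], [0.557, 0.051]]
side dot [334 245  10   7  56] [338.6 248.1] [ 0.5426 -0.0615  0.0915]
knob attempt to get argmax of an empty sequence
side tamp [345 215  30  26 425] [359.4 228.8] [ 0.6116 -0.067   0.1135]
```

View pics/scenec.png

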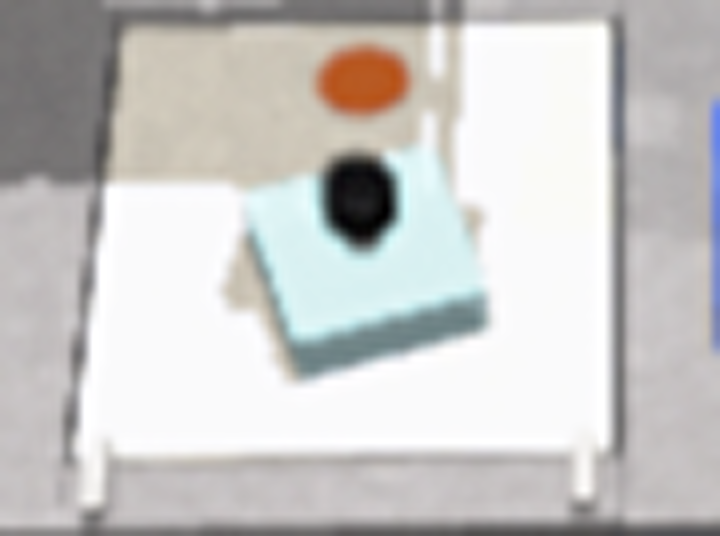

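View pics/sidec.png

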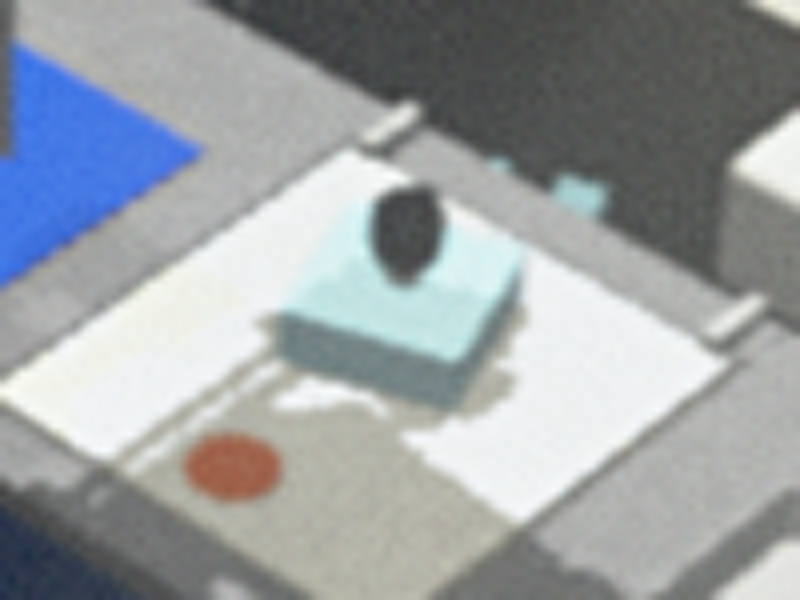

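```bash
python3 - <<'E'
from h import *
for n,o,top,bot in(("scene",(237,223),[(248,190),(430,148),(487,298),(297,342)],[(297,376),(487,328)]),("side",(310,190),[(285,312),(460,360),(522,258)],[(278,355),(442,408)])):
    m=camera_model(n)
    for z,L in((.1135,top),(.0915,bot)):
        P=[ray(m,o[0]+(u+.5)/8-.5,o[1]+(v+.5)/8-.5,z)[:2] for u,v in L]
        print(n,z,np.round(P,4).tolist(),np.mean(P,0), np.degrees(np.arctan2(*(P[1]-P[0])[::-1])))
p=[(359,200),(409,230)]
print(ray(camera_model("scene"),237+359/8,223+180/8,.136),ray(camera_model("side"),310+407/8,190+215/8,.136))
E
```

```text
scene 0.1135 [[0.6068, -0.0927], [0.5911, -0.0386], [0.6499, -0.0202], [0.6652, -0.0749]] [ 0.62824902 -0.05660401] 106.15602876812396
scene 0.0915 [[0.6606, -0.077], [0.6436, -0.0213]] [ 0.65207214 -0.04914469] 106.93299581843534
side 0.1135 [[0.5882, -0.0413], [0.608, -0.0943], [0.6587, -0.0771]] [ 0.61833041 -0.07089301] -69.53440162044724
side 0.0915 [[0.5915, -0.0368], [0.6075, -0.0893]] [ 0.59949844 -0.06304359] -72.98684500463128
[ 0.6243102  -0.05606403  0.136     ] [ 0.62747353 -0.05667319  0.136     ]
```

The tamper is centred at about (0.626, -0.057) with yaw +16.5°. The mat centre is (0.603, 0.098), and the case is centred at (0.603, -0.062) with yaw ≈ 0. I'll lower the partly closed fingers behind the tamper's -y face and push along +y.

```bash
python3 -m jog '[-0.04,0.03,0,0,0,-0.1,0.025, -0.08,0.063,0,0,0,-0.2,0.025, -0.1175,0.0945,0,0,0,-0.288,0.025, -0.1175,0.0945,0,0,0,-0.288,0.025, -0.1175,0.0945,0.04,0,0,-0.288,0.025, -0.1175,0.0945,0.08,0,0,-0.288,0.025, -0.1175,0.0945,0.1,0,0,-0.288,0.025, -0.1175,0.0945,0.105,0,0,-0.288,0.025, -0.1175,0.0945,0.105,0,0,-0.288,0.025]'
python3 - <<'E'
from h import *
p,d=grab_frame("scene");cv2.imwrite("pics/s2.png",cv2.resize(p[200:320,190:350],None,fx=5,fy=5,interpolation=2))
E
```

```text
clock: 1.23
tool_pos: [0.645, -0.1174, 0.1158]
ee_rot: [0.001, 0.598, 0.801, 0.0]
contact_force: [0.4, -0.2, 0.3]
finger_gap: 0.269
grasp_force: 0.0
```

View pics/s2.png

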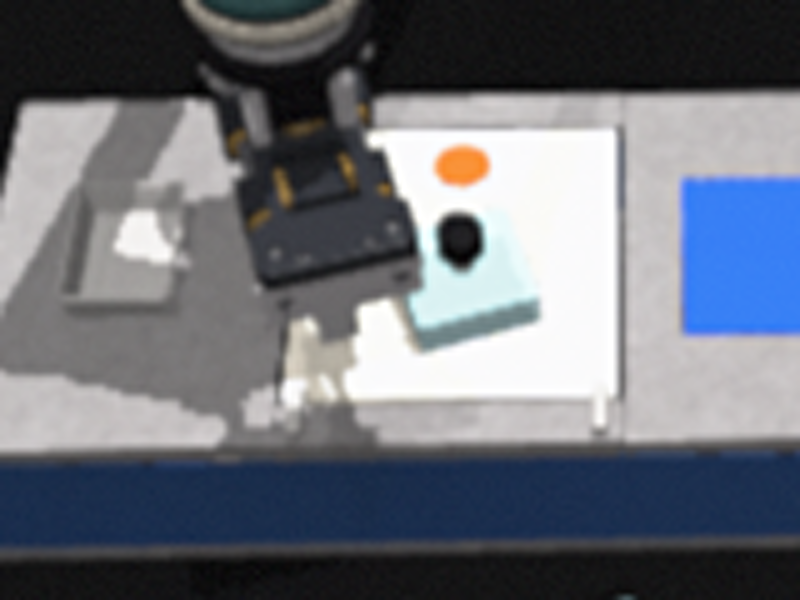

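The gripper sits behind the tamper's -y face, parallel to it. The tamper's knob is at (460,240) in the crop and it hasn't moved. Pushing the first stretch now.

```bash
python3 -m jog '[0.005,0,0.002,0,0,0,0.025, 0.01,0,0.002,0,0,0,0.025, 0.015,0,0.002,0,0,0,0.025, 0.02,0,0.002,0,0,0,0.025, 0.025,0,0.002,0,0,0,0.025, 0.03,0,0.002,0,0,0.006,0.025, 0.035,0.0001,0.002,0,0,0.012,0.025, 0.04,0.0001,0.002,0,0,0.018,0.025, 0.045,0.0002,0.002,0,0,0.024,0.025, 0.05,0.0004,0.002,0,0,0.03,0.025, 0.055,0.0005,0.002,0,0,0.036,0.025, 0.06,0.0007,0.002,0,0,0.042,0.025, 0.065,0.001,0.002,0,0,0.048,0.025, 0.07,0.0012,0.002,0,0,0.054,0.025, 0.075,0.0015,0.002,0,0,0.06,0.025, 0.08,0.0018,0.002,0,0,0.066,0.025, 0.085,0.0021,0.002,0,0,0.072,0.025, 0.09,0.0025,0.002,0,0,0.078,0.025, 0.095,0.0029,0.002,0,0,0.084,0.025, 0.1,0.0033,0.002,0,0,0.09,0.025]'
python3 - <<'E'
from h import *
p,d=grab_frame("scene");cv2.imwrite("pics/s3.png",cv2.resize(p[200:320,230:390],None,fx=5,fy=5,interpolation=2))
E
```

```text
clock: 3.78
tool_pos: [0.6193, -0.0204, 0.1126]
ee_rot: [0.0, 0.634, 0.773, 0.0]
contact_force: [1.2, -2.5, 0.6]
finger_gap: 0.262
grasp_force: 1.0
```

View pics/s3.png

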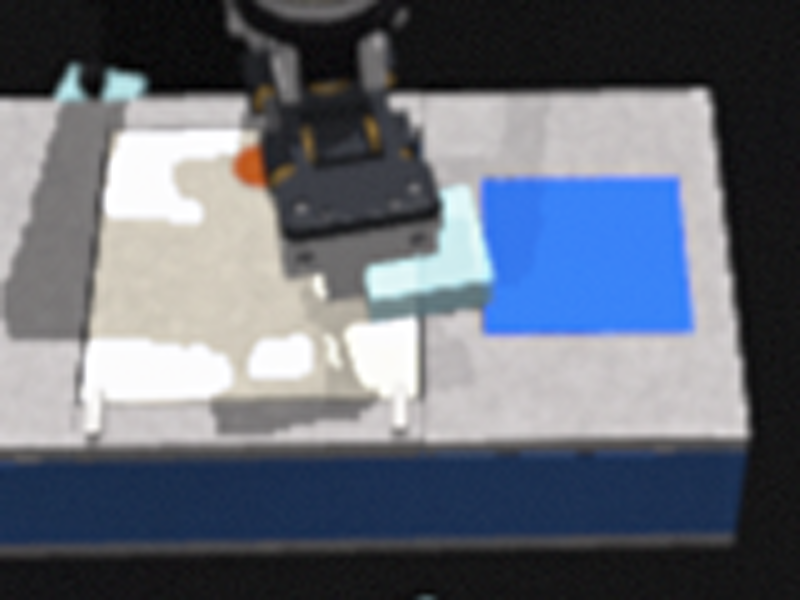

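```bash
python3 - <<'E'
from h import *
m=camera_model("scene")
for u,v,z in((492,280,.1135),(368,293,.1135),(472,188,.1135),(490,303,.0905),(370,318,.0905)):print(ray(m,230+(u+.5)/5-.5,200+(v+.5)/5-.5,z).round(4))
s=observe();print(s['tool_pos'],s['ee_rot'])
E
```

```text
[0.6386 0.0517 0.1135]
[ 0.6453 -0.0067  0.1135]
[0.5802 0.0433 0.1135]
[0.6339 0.0509 0.0905]
[ 0.642  -0.0066  0.0905]
[ 0.6191804  -0.01973875  0.11266645] [-8.10863905e-05  6.33771411e-01  7.73520342e-01  2.69733292e-04]
```

The tamper moved with the fingers to about (0.613, 0.018), now roughly parallel to the case and heading for the mat centre. I'll finish the push, then back off and rise.

```bash
python3 -m jog '[0.005,0.0001,0,0,0,0.006,0.025, 0.01,0.0002,0,0,0,0.012,0.025, 0.015,0.0003,0,0,0,0.018,0.025, 0.02,0.0005,0,0,0,0.025,0.025, 0.025,0.0007,0,0,0,0.031,0.025, 0.03,0.001,0,0,0,0.037,0.025, 0.035,0.0013,0,0,0,0.043,0.025, 0.04,0.0016,0,0,0,0.049,0.025, 0.045,0.0019,0,0,0,0.055,0.025, 0.05,0.0023,0,0,0,0.061,0.025, 0.055,0.0027,0,0,0,0.067,0.025, 0.06,0.003,0,0,0,0.073,0.025, 0.065,0.0034,0,0,0,0.08,0.025, 0.07,0.0038,0,0,0,0.086,0.025, 0.075,0.0042,0,0,0,0.093,0.025, 0.079,0.0045,0,0,0,0.098,0.025, 0.0815,0.0047,0,0,0,0.1,0.025, 0.0815,0.0047,0,0,0,0.1,0.025, 0.0715,0.0037,0,0,0,0.1,0.025, 0.0515,0.0017,0,0,0,0.1,0.025]'
python3 -m jog '[0,0,-0.03,0,0,0,0, 0,0,-0.07,0,0,0,0, -0.05,0,-0.09,0,0,0.05,0, -0.1,0,-0.09,0,0,0.1,0, -0.1,0,-0.09,0,0,0.1,0]'
python3 - <<'E'
from h import *
p,d=grab_frame("scene");np.save("s4.npy",p);cv2.imwrite("pics/s4.png",cv2.resize(p[200:320,230:390],None,fx=5,fy=5,interpolation=2))
s=observe();print(s['tool_pos'],s['ee_rot'])
E
```

```text
clock: 6.32
tool_pos: [0.611, 0.0295, 0.1127]
ee_rot: [0.0, 0.671, 0.741, 0.0]
contact_force: [-0.1, -0.5, 0.0]
finger_gap: 0.266
grasp_force: 0.0
clock: 6.95
tool_pos: [0.6206, -0.0743, 0.2026]
ee_rot: [0.001, 0.71, 0.704, -0.0]
contact_force: [0.4, 0.7, -0.6]
finger_gap: 0.006
grasp_force: 0.0
[ 0.62040629 -0.07213927  0.20228924] [-1.86237414e-04  7.09166258e-01  7.05041264e-01 -1.83649868e-05]
```

View pics/s4.png

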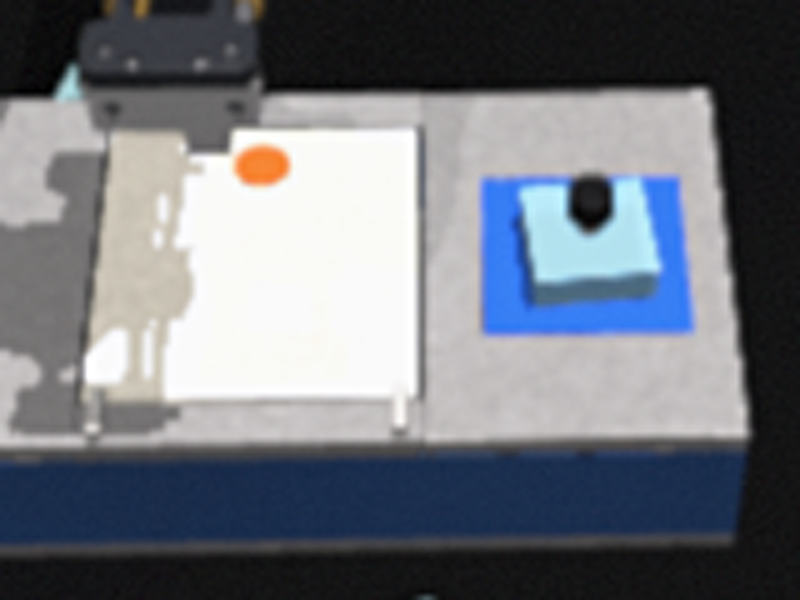

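The tamper stands fully on the mat: its base spans crop columns 525–658 and its front edge is at row 300. The mat spans columns 482–692 and its front edge is at row 332. The orange dot is clear at (262,166). Next I move the closed fingers over the dot and approach.

```bash
python3 -m jog '[0.005,-0.04,0,0,0,0,0, 0.01,-0.0775,0,0,0,0,0, 0.01,-0.0775,0.04,0,0,0,0, 0.01,-0.0775,0.075,0,0,0,0, 0.01,-0.0775,0.09,0,0,0,0, 0.01,-0.0775,0.092,0,0,0,0, 0.01,-0.0775,0.092,0,0,0,0]'
```

```text
clock: 7.88
tool_pos: [0.544, -0.0593, 0.1118]
ee_rot: [0.001, 0.708, 0.707, 0.001]
contact_force: [0.7, -0.0, 0.1]
finger_gap: 0.005
grasp_force: 0.0
```

```bash
python3 -m jog '[-0.002,0,0.002,0,0,0,0, -0.002,0,0.004,0,0,0,0, -0.002,0,0.006,0,0,0,0, -0.002,0,0.008,0,0,0,0, -0.002,0,0.009,0,0,0,0, -0.002,0,0.01,0,0,0,0, -0.002,0,0.01,0,0,0,0]'
python3 -m jog '[0,0,0.001,0,0,0,0, 0,0,0.002,0,0,0,0, 0,0,0.003,0,0,0,0, 0,0,0.003,0,0,0,0]'
```

```text
clock: 8.75
tool_pos: [0.5435, -0.0614, 0.1041]
ee_rot: [0.001, 0.708, 0.706, 0.001]
contact_force: [-5.8, 1.0, 13.3]
finger_gap: 0.006
grasp_force: 6.6
clock: 9.25
tool_pos: [0.5439, -0.0615, 0.1011]
ee_rot: [0.002, 0.708, 0.706, 0.001]
contact_force: [-3.0, 0.5, 5.7]
finger_gap: 0.003
grasp_force: 2.7
```

```bash
python3 -m jog '[0,0,0.001,0,0,0,0, 0,0,0.002,0,0,0,0, 0,0,0.002,0,0,0,0, 0,0,0.002,0,0,0,0]'
```

```text
clock: 9.75
tool_pos: [0.544, -0.0615, 0.098]
ee_rot: [0.001, 0.708, 0.706, 0.001]
contact_force: [-2.6, -0.8, 8.1]
finger_gap: 0.006
grasp_force: 4.2
```

```bash
python3 -m jog '[0,0,-0.03,0,0,0,0, 0,0,-0.08,0,0,0,0, 0,0,-0.13,0,0,0,0, 0,-0.05,-0.16,0,0,0,0, 0,-0.1,-0.17,0,0,0,0, 0,-0.12,-0.17,0,0,0,0, 0,-0.12,-0.17,0,0,0,0, 0,-0.12,-0.17,0,0,0,0, 0,-0.12,-0.17,0,0,0,0, 0,-0.12,-0.17,0,0,0,0, 0,-0.12,-0.17,0,0,0,0, 0,-0.12,-0.17,0,0,0,0]'
python3 - <<'E'
from h import *
p,d=grab_frame("scene");a=cv2.resize(p[200:320,190:390],None,fx=4,fy=4,interpolation=2)
cv2.imwrite("pics/s5.png",a)
m=camera_model("scene");T=m['world_from_camera']
v,u=np.mgrid[220:285,250:318];D=d[220:285,250:318]
z=(np.stack([(u-m['cx'])/m['fx']*D,(v-m['cy'])/m['fy']*D,D],-1)@T[:3,:3].T+T[:3,3])[...,2];print("max z on hatch",np.percentile(z[D>0],[50,90,98]))
E
```

```text
clock: 11.25
tool_pos: [0.4232, -0.061, 0.2653]
ee_rot: [-0.0, 0.708, 0.706, -0.0]
contact_force: [0.6, -0.6, -0.2]
finger_gap: 0.003
grasp_force: 0.0
max z on hatch [0.10982236 0.13178122 0.13658712]
```

View pics/s5.png

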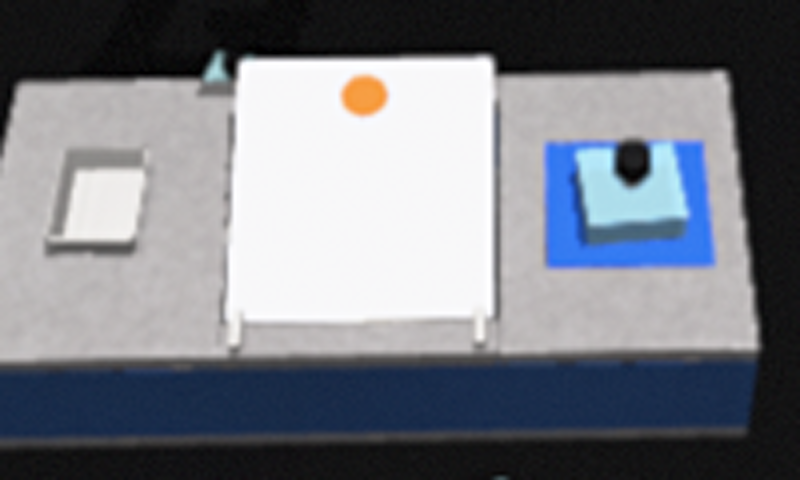

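The hatch is ajar: its near edge stands at about z = 0.137 and the dot is at (364,95) in the crop. The tamper is on the mat at (632,190), the boat hasn't been disturbed, and the robot is clear.

```bash
python3 -c "
from station import *
print(hand_in())"
```

```text
the job is handed in; nothing more can be done
None
```

I pushed the tamping block off the hatch without lifting it until it stood fully on the blue mat, then pressed the orange dot and the hatch sprang ajar. The job is handed in at about 11 s on the robot's clock, with the robot touching nothing.

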